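Plug in the dryer relay and latch it

TASK

Fit the spare oblong relay into the empty socket of the dryer controller: slide the socket's latch back out of the way, plug the relay upright until its flange is fully home on the socket, then slide the latch fully across so that its tab holds the flange down, and let go. The square relay does not belong there; leave it and the other things on the table as they are.

Things in the scene. Friction and masses are not known exactly. Their poses are not given: they have to be found in the camera images.
- relay: Oblong plug-in relay, loose, upright on its foot, about 0.09 kg. Black foot 36 (x) x 26 (y) x 20 mm high with 2 mm lead-in; black flange 60 x 34 mm from 20 to 28 mm height; white housing 40 x 30 mm from 28 to 70 mm height. A half turn about z makes no difference. Origin: centre of the foot's underside; x along the long side, z up.
- relay_flange (a point): Point on the relay's axis at the underside of its flange, 20 mm above the foot's underside; it comes to the socket mouth when the relay is fully home. Axes as the relay.
- controller: Dryer controller, fixed flat on the table: grey box 230 (x) x 290 (y) mm, top 50 mm high. Origin: centre of its underside. On top: black socket block, flush, at x 20, y 0; at x 20, y -95 an identical relay already fitted (part of the unit, 50 mm above the top); terminal strip 15 mm high at y 122 mm; low fins at the far edge.
- socket (a point): Centre of the mouth of the empty socket hole, in the controller's top face (50 mm above the table). Hole 38 (x) x 28 (y) mm, 28 mm deep. Axes as the controller: the relay's x lies along the socket's x.
- latch (a joint): Travel in m of the sliding latch, along the controller's -y. 0: parked, its tab clear of the socket, 50 mm to +y; 0.05: end stop, tab centred over the relay's flange. Light friction, stays where it is left.
- latch_knob (a point): Middle of the latch's upright knob, a dark steel block 16 (x) x 14 (y) mm, from 14 to 52 mm above the controller's top; this point is 41 mm above it. In the socket's axes it lies at x -60, y 50 minus travel (mm). Under the knob is a carriage 22 x 30 mm, its top 15 mm above the controller. Axes as the controller.
- latch_tab (a point): Centre of the inner end of the latch's flat steel tab, on its underside. The tab, 30 mm along y, 4 mm thick, reaches from the carriage towards the socket; its underside is 10 mm above the controller's top, so 2 mm above a seated flange, and its end is 21 mm short of the socket's centre in x. Axes as the controller.
- square_relay: A different relay, loose, upright, to be left alone: square, flange 56 x 56 mm, white housing 48 x 48 mm, 54 mm high. Origin: centre of its underside.
- shoot_a: Half bamboo shoot, comb-cut, 130 x 50 x 35 mm, loose, to be left alone. Origin: centre of its underside.
- shoot_b: Half bamboo shoot, comb-cut, 110 x 45 x 31 mm, loose, to be left alone. Origin: centre of its underside.
- screwdriver: Screwdriver lying on the table, to be left alone. Origin at its underside, x along it.
- bowl: Steel bowl, 110 mm across, 55 mm high, to be left alone. Origin: centre of its underside.
- jar: White jar, 60 mm across, 75 mm high, to be left alone. Origin: centre of its underside.
- carton: Cardboard carton 90 x 70 x 50 mm, to be left alone. Origin: centre of its underside.
Not all that is in view belongs to the job. Leave any purple look-alike of the relay alone.

How it is judged:
By the outcome, as a careful person would: the job done as asked, in the order asked, and still so for the second after the job is handed in, with the robot touching nothing.
It also fails if it takes over 64 s, if anything falls off the work surface, if the arm or the gripper's body presses on something with over 40 N, if the wrist force passes 120 N, or if a joint passes its speed limit or range.

ROBOT

A 7-joint arm with a two-finger parallel gripper is mounted at the origin on the work surface. World frame = base frame: x ahead of the robot, y to its left, z up, the work surface at z = 0. Lengths are in m, angles in rad, forces in N, time in s.
With the tool pointing down it reaches from about 0.4 to 0.875 m from the base axis. Payload 19.3 kg.
Tool frame: the origin (TCP) lies at the very end of the fingers, on their centre line; the grasp point (between the pads) lies 19 mm behind it; z points along the fingers, y is the line along which they close (so a half turn about z gives the same grasp; the last joint's range is limited). The gripper opens to 85 mm and grips with 20 to 120 N. Pads are 22 mm wide; open, the fingers measure 114 mm over their backs; the gripper's body (76 mm by 85 mm) begins 54 mm behind the grasp point. The pads swing forward as they close: fully open they stand 13 mm farther back than shut.
Start: joints at [-1.248, 0.521, -0.036, 1.599, 0.021, 1.021, -0.113], TCP at [0.239, 0.577, 0.231] pointing down, gripper open.
Joint ranges: [-2.91, 2.91], [-0.3, 2.13], [-1.5, 1.42], [0.17, 2.43], [-1.26, 4.41], [0.16, 1.93], [-2.52, 2.52]. Speed limits (rad/s): [1.89, 1.89, 2.39, 2.39, 3.01, 3.01, 3.01].

INTERFACE

Orientations are given as [roll, pitch, yaw] about the fixed x, y, z axes, in that order (R = Rz(yaw) Ry(pitch) Rx(roll)).
In Python, from workcell import observe, grab_frame, job_done gives the robot as it stands.
- The arm moves only by the tool move_arm, never from a script. Its argument "plan" is a list that holds one entry, the list of rows, each a list of 7 numbers: the shift along the tool's x, y, z each as a share of 0.02 m, from -1 to 1, then the turn, a rotation vector about the tool's x, y, z each as a share of 6 degrees, from -1 to 1, then the opening, from -1 (shut) to 1 (fully open). A call has exactly 10 rows; each row shifts and turns the commanded pose from where the row before left it, along the tool's axes as they then stand; what a row does not reach is not made up. A row lasts 1/10 s, in which the tool goes at most 50 mm and 8.59 degrees, less where a joint would pass 70% of its speed; a pose out of reach is approached as far as the arm can. A call with a number of a shift or a turn outside -1 to 1 is refused whole. A call with a gripper value outside its range is refused whole. The fingers move at their own pace and stop on an object; "grip_force" is the grip in N (left out, the last holds). Time passes only in rows, so rows that do not move let the fingers close, or fill a call up. It gives the time, the measured TCP pose, the force, the opening and the grip force at its end, in the units of the state.
- observe(): the state, without advancing time (a new reading comes with each control period).
- grab_frame(name): name is "side" or "top"; returns a dict with "color" (480x640x3 uint8, red, green, blue), "intrinsics" (3x3 intrinsics, pixels), "k1" (the pictures are not rectified: a ray, as slopes to the right and down, at radius r is drawn at 1 + k1 r^2 times it, then the intrinsics apply), "position" and "orientation" of the camera in the world. Camera axes: x right, y down, z forward; pixel columns grow to the right and rows downward; lengths in m; the calibration is good to about 2 mm. A picture is of the moment at which its call begins. There is no depth.
- job_done(): hands the job in; it is judged then, once.
The state is a dict: "clock": time; "qpos": joint angles; "qd": joint speeds; "joint_efforts": joint torques, N m; "position": TCP position; "tool_rot": TCP orientation; "force": force on the tool from outside, world axes, zero at the start; "moment": the same for the moment, N m; "grip_width": finger opening in m; "finger_force": force on a finger pad.
Only numpy, scipy, OpenCV 4.12 (cv2) and the standard library are available. Lean on these libraries where they do the work, as an engineer would, in place of code of your own. Each camera call takes 0.05 s, during which the arm holds its last target. There are 200 camera calls.

## Working session

There is one attempt and no reset: what is moved stays moved. The work goes in short steps, Python scripts to look and compute and a tool call to move; the robot and the scene stay as the last step left them, time stands still between calls to the robot, and variables do not carry over. Pictures are saved under pics/ and viewed, at most 10 in all, crops included, and the job is handed in when it is done.

Besides the shell and the picture viewer there is one more tool, called after "Emit:" by a JSON object that holds its "fn" and its "kwargs", one argument or row to a line. move_arm: Moves the arm, as the interface text tells. Shift numbers are shares of 0.02 m and turn numbers shares of 6 degrees, none past 1 either way. Its arguments: {"type":"object","properties":{"plan":{"type":"array"},"grip_force":{"type":"number"}},"required":["plan"]}

```bash
mkdir -p pics; ls; python3 - <<'E'
from workcell import observe, grab_frame
import cv2, numpy as np
s=observe(); print({k:np.round(v,3) for k,v in s.items()})
for n in("top","side"):
    f=grab_frame(n); cv2.imwrite(f"pics/{n}0.png",f["color"][:,:,::-1]); print(n,f["intrinsics"],f["k1"],f["position"],f["orientation"])
E
```

```text
pics
{'clock': np.float64(0.0), 'qpos': array([-1.248,  0.522, -0.036,  1.6  ,  0.021,  1.021, -0.113]), 'qd': array([ 0.   ,  0.001, -0.   , -0.001,  0.001, -0.001,  0.002]), 'joint_efforts': array([ 0.0000e+00, -9.2711e+01,  1.9800e+00, -3.6993e+01,  1.8000e-02,
        8.0000e-03,  0.0000e+00]), 'position': array([0.239, 0.577, 0.231]), 'tool_rot': array([-3.14 ,  0.   ,  2.749]), 'force': array([-0.102,  0.403, -0.393]), 'moment': array([ 0.055, -0.012,  0.05 ]), 'finger_force': np.float64(0.0), 'grip_width': np.float64(0.086)}
top [[526.90879802   0.         315.76230747]
 [  0.         526.90879802 236.73420552]
 [  0.           0.           1.        ]] 0.04724499500704737 [0.38636611 0.00182097 1.28080714] [-3.00727221 -0.01092362 -1.55609521]
side [[483.23322014   0.         317.08855708]
 [  0.         483.23322014 240.78859748]
 [  0.           0.           1.        ]] -0.13434664511507 [ 0.19125818 -0.57786442  0.84775724] [-2.40863881 -0.00264045 -0.50779372]
```

View pics/top0.png

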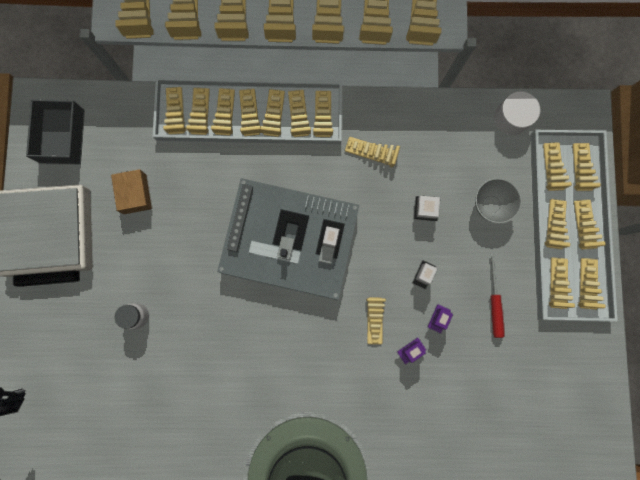

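View pics/side0.png

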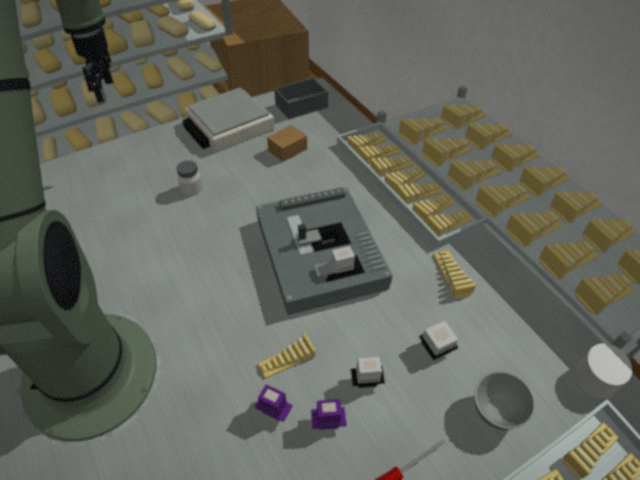

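Top: the controller is at about (288,240), its empty socket at (292,230) and the latch knob at (284,255), with the tab over the socket. The fitted relay is at (330,240).

Candidates for the spare relay:
- White with an oblong dark flange at (425,274). This fits the description.
- White and square at (428,208).
- Two purple look-alikes at (440,318) and (411,351).

I'll confirm the choice in an enlarged crop.

```bash
cat > h.py <<'E'
import cv2, numpy as np
from scipy.spatial.transform import Rotation as R
from workcell import observe, grab_frame
def ray(f,uv):
    uv=np.array(uv,float).reshape(-1,1,2)
    n=cv2.undistortPoints(uv,np.array(f["intrinsics"]),np.array([f["k1"],0,0,0.])).reshape(-1,2)
    return np.c_[n,np.ones(len(n))]@R.from_euler("xyz",f["orientation"]).as_matrix().T
def cast(f,uv,z):
    d=ray(f,uv); p=np.array(f["position"]); return p+d*((z-p[2])/d[:,2])[:,None]
def proj(f,P):
    rv=R.from_euler("xyz",f["orientation"]).inv(); 
    return cv2.projectPoints(np.array(P,float).reshape(-1,1,3),rv.as_rotvec(),-rv.apply(f["position"]),np.array(f["intrinsics"]),np.array([f["k1"],0,0,0.]))[0].reshape(-1,2)
E
python3 - <<'E'
import cv2,numpy as np
t=cv2.imread("pics/top0.png"); s=cv2.imread("pics/side0.png")
a=cv2.resize(t[170:310,215:360],(580,560),interpolation=cv2.INTER_CUBIC)
b=cv2.resize(t[190:300,400:452],(208,440),interpolation=cv2.INTER_CUBIC)
c=np.zeros((560,800,3),np.uint8); c[:,:580]=a; c[:440,588:796]=b
cv2.imwrite("pics/crop_top.png",c)
a=cv2.resize(s[180:320,250:400],(600,560),interpolation=cv2.INTER_CUBIC)
b=cv2.resize(s[310:395,340:470][:, :],(390,255),interpolation=cv2.INTER_CUBIC)
c=np.zeros((560,800,3),np.uint8); c[:,:600]=a; c[:170,604:800]=cv2.resize(s[345:395,340:398],(196,170),interpolation=cv2.INTER_CUBIC)
c[200:370,604:800]=cv2.resize(s[310:360,411:469],(196,170),interpolation=cv2.INTER_CUBIC)
cv2.imwrite("pics/crop_side.png",c)
E
```

```text
(no output)
```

View pics/crop_top.png

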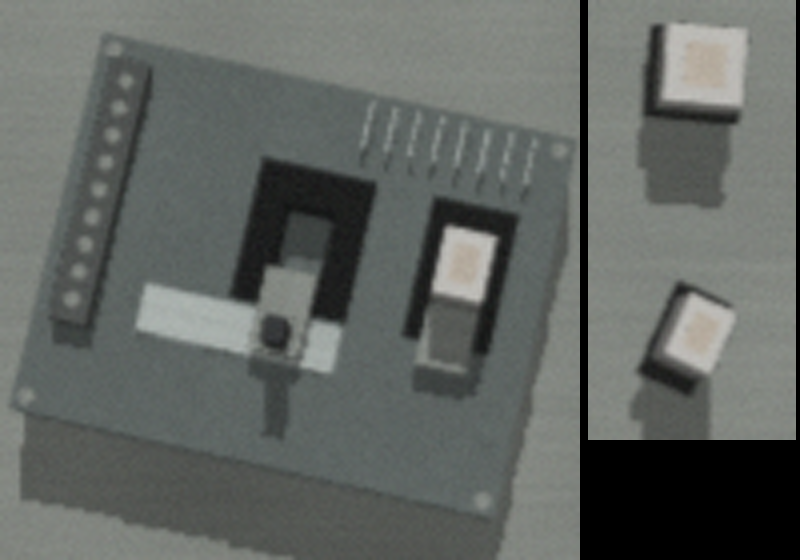

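View pics/crop_side.png

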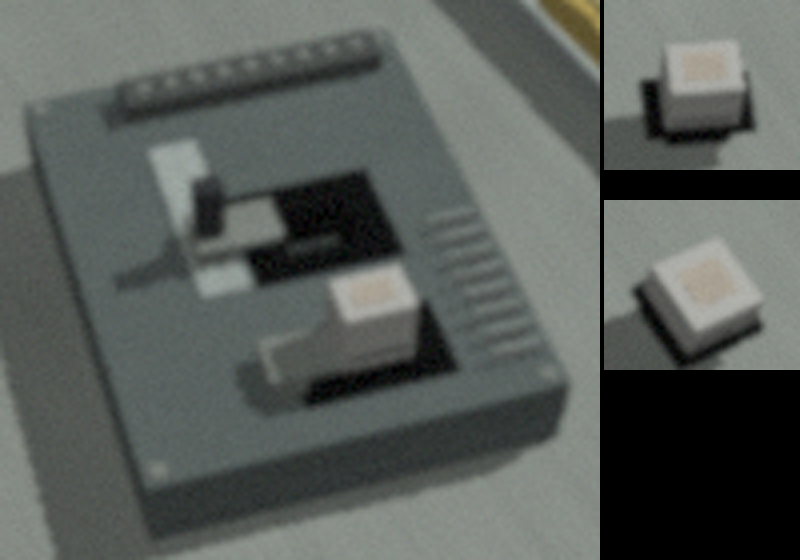

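The crops confirm it: the piece at top (425.5,275) has a long flange and an oblong housing, so it is the spare. The one at (428,208) is square. Next I'll measure poses from the controller corners and the white housing tops in both views.

```bash
python3 - <<'E'
from h import *
from scipy.optimize import least_squares
F={n:grab_frame(n) for n in("top","side")}
c2p=lambda c,o:(np.array(c,float)+.5)/4-.5+o
ct=c2p([(104,33),(577,140),(493,518),(12,410)],(215,170))   # +x+y, +x-y, -x-y, -x+y
cs=c2p([(390,28),(567,383),(150,490),(27,103)],(250,180))
L=np.array([(115,145),(115,-145),(-115,-145),(-115,145)])/1e3
def world(p,l,z):
    c,s=np.cos(p[2]),np.sin(p[2]); l=np.atleast_2d(l); return np.c_[l@np.array([[c,s],[-s,c]])+p[:2],np.full(len(l),z)]
W={"top":cast(F["top"],ct,.05),"side":cast(F["side"],cs,.05)}
C={}
for k in ("top","side","both"):
    Q=np.vstack([W["top"],W["side"]]) if k=="both" else W[k]; LL=np.tile(L,(len(Q)//4,1))
    r=least_squares(lambda p:(world(p,LL,.05)-Q)[:,:2].ravel(),[.55,.05,-.2]); C[k]=r.x
    print("ctrl",k,r.x.round(4),"res mm",(r.fun.reshape(-1,2)*1e3).round(1).tolist())
p=C["both"]; print("socket",world(p,(.02,0),.05),"yaw deg",np.degrees(p[2]))
# knob top in top view
kt=c2p([(276,332)],(215,170)); ks=c2p([(207,190)],(250,180))
for n,uv,z in(("top",kt,.102),("side",c2p([(207,183)],(250,180)),.102)):
    q=cast(F[n],uv,z)[0,:2]-world(p,(.02,0),0)[0,:2]; c,s=np.cos(p[2]),np.sin(p[2]); print("knob in socket mm",n,(np.array([c*q[0]+s*q[1],-s*q[0]+c*q[1]])*1e3).round(1))
# relay housing
for n,(u,v) in(("top",(426,273)),("side",(369,364))):
    g=F[n]["color"].astype(int); g0=g.min(2); m=((g0>(150 if n=="top" else 165))).astype(np.uint8)
    k=np.zeros_like(m); k[v-25:v+25,u-25:u+25]=m[v-25:v+25,u-25:u+25]
    cn=max(cv2.findContours(k,cv2.RETR_EXTERNAL,cv2.CHAIN_APPROX_NONE)[0],key=cv2.contourArea)
    P=cast(F[n],cn.reshape(-1,2),.07)[:,:2]; r=cv2.minAreaRect((P*1000).astype(np.float32)); M=cv2.boxPoints(r); print("relay",n,[np.round(x,1) for x in r],M.round(0).tolist(),cv2.contourArea(cn))
E
```

```text
ctrl top [ 0.5493  0.0542 -0.2067] res mm [[-0.1, 0.4], [0.5, -0.7], [-0.7, -1.5], [0.4, 1.8]]
ctrl side [ 0.5517  0.0525 -0.2131] res mm [[-0.4, -0.5], [2.4, -1.6], [-1.1, 1.6], [-0.9, 0.5]]
ctrl both [ 0.5505  0.0534 -0.2099] res mm [[1.5, -0.9], [1.2, -1.8], [0.1, -1.9], [2.1, 1.2], [-2.0, 0.8], [1.7, -0.5], [-1.9, 1.9], [-2.7, 1.1]]
socket [[0.57006125 0.0492168  0.05      ]] yaw deg -12.024865420906464
knob in socket mm top [-62.9   0.6]
knob in socket mm side [-60.    1.2]
relay top [array([ 470.5, -267.5]), array([28.8, 37.5]), np.float64(65.4)] [[447.0, -273.0], [482.0, -288.0], [494.0, -262.0], [459.0, -247.0]] 180.0
relay side [array([ 486.8, -270.4]), array([ 7.7, 18.1]), np.float64(4.8)] [[482.0, -262.0], [484.0, -280.0], [491.0, -279.0], [490.0, -261.0]] 10.5
```

The relay is at about (0.4705, -0.2675), yaw -24.6°. The socket is at about (0.570, 0.049), yaw -12°. The latch is fully across, so I have to slide it back. I'll grip the knob along the controller's y, and first work out the units for that move.

```bash
cat >> h.py <<'E'
def go(x,y,z,yaw):
    "print turn shares about tool z, then shift shares in the turned tool frame"
    s=observe(); Rt=R.from_euler("xyz",s["tool_rot"]); Rg=R.from_euler("xyz",[np.pi,0,np.radians(yaw)])
    print("t",round(float(s["clock"]),2),"pos",np.round(s["position"],4),"rpy",np.degrees(s["tool_rot"]).round(2),"F",np.round(s["force"],1),"w",round(float(s["grip_width"]),4))
    print("turn shares",np.round(np.degrees((Rt.inv()*Rg).as_rotvec())/6,3),"shift shares",np.round(Rg.inv().apply(np.array([x,y,z])-s["position"])/.02,2))
E
python3 -c "
from h import *
go(.5115,.062,.2,168)"
```

```text
t 0.2 pos [0.2392 0.5772 0.2309] rpy [-179.96    0.    157.5 ] F [-0.8 -0.1 -0.1] w 0.0855
turn shares [-0.007 -0.    -1.751] shift shares [-18.67 -22.37   1.55]
```

Emit:
{"fn": "move_arm", "kwargs": {
  "plan": [
    [[0,0,0,0,0,-0.875,-0.06],[0,0,0,0,0,-0.875,-0.06],[-0.8,-0.95,0,0,0,0,-0.06],[-0.8,-0.95,0,0,0,0,-0.06],[-0.8,-0.95,0,0,0,0,-0.06],[-0.8,-0.95,0,0,0,0,-0.06],[-0.8,-0.95,0,0,0,0,-0.06],[-0.8,-0.95,0,0,0,0,-0.06],[-0.8,-0.95,0,0,0,0,-0.06],[-0.8,-0.95,0,0,0,0,-0.06]]
  ],
  "grip_force": 30
}}

```text
clock: 1.2
position: [0.3332, 0.4011, 0.2312]
tool_rot: [-3.141, -0.0, 2.932]
force: [0.2, -0.0, 0.4]
grip_width: 0.0405
finger_force: 0.0
```

Emit:
{"fn": "move_arm", "kwargs": {
  "plan": [
    [[-0.8,-0.95,0,0,0,0,-0.06],[-0.8,-0.95,0,0,0,0,-0.06],[-0.8,-0.95,0,0,0,0,-0.06],[-0.8,-0.95,0,0,0,0,-0.06],[-0.8,-0.95,0,0,0,0,-0.06],[-0.8,-0.95,0,0,0,0,-0.06],[-0.8,-0.95,0,0,0,0,-0.06],[-0.8,-0.95,0,0,0,0,-0.06],[-0.8,-0.95,0,0,0,0,-0.06],[-0.8,-0.95,0,0,0,0,-0.06]]
  ]
}}

```text
clock: 2.2
position: [0.4501, 0.182, 0.2313]
tool_rot: [3.142, -0.0, 2.932]
force: [0.0, -0.2, 0.0]
grip_width: 0.0401
finger_force: 0.0
```

```bash
python3 -c "
from h import *
go(.5115,.062,.15,168)"
```

```text
t 2.2 pos [0.4501 0.182  0.2313] rpy [180.    -0.   167.99] F [ 0.  -0.2  0. ] w 0.0401
turn shares [ 0.    -0.    -0.001] shift shares [-4.25 -5.23  4.07]
```

Emit:
{"fn": "move_arm", "kwargs": {
  "plan": [
    [[-0.7,-0.87,0,0,0,0,-0.06],[-0.7,-0.87,0,0,0,0,-0.06],[-0.7,-0.87,0,0,0,0,-0.06],[-0.7,-0.87,0,0,0,0,-0.06],[-0.7,-0.87,0,0,0,0,-0.06],[-0.7,-0.87,0,0,0,0,-0.06],[0,0,0.9,0,0,0,-0.06],[0,0,0.9,0,0,0,-0.06],[0,0,0.9,0,0,0,-0.06],[0,0,0.9,0,0,0,-0.06]]
  ]
}}

```text
clock: 3.2
position: [0.5102, 0.0633, 0.1586]
tool_rot: [3.142, 0.0, 2.932]
force: [-0.3, -0.5, 0.7]
grip_width: 0.04
finger_force: 0.0
```

Emit:
{"fn": "move_arm", "kwargs": {
  "plan": [
    [[0,0,0.7,0,0,0,-0.06],[0,0,0.7,0,0,0,-0.06],[0,0,0.7,0,0,0,-0.06],[0,0,0.7,0,0,0,-0.06],[0,0,0.7,0,0,0,-0.06],[0,0,0.7,0,0,0,-0.06],[0,0,0,0,0,0,-0.8],[0,0,0,0,0,0,-0.8],[0,0,0,0,0,0,-0.8],[0,0,0,0,0,0,-0.8]]
  ]
}}

```text
clock: 4.2
position: [0.5101, 0.0633, 0.0755]
tool_rot: [-3.142, -0.0, 2.932]
force: [-0.1, -0.7, -11.5]
grip_width: 0.0134
finger_force: 31.2
```

```bash
python3 -c "
from h import *
go(.5115,.062,.075,168)
f=grab_frame('side');cv2.imwrite('pics/s1.png',cv2.resize(f['color'][150:320,230:430,::-1],None,fx=3,fy=3,interpolation=cv2.INTER_CUBIC))"
```

```text
t 4.2 pos [0.5101 0.0633 0.0755] rpy [-1.8000e+02 -1.0000e-02  1.6799e+02] F [ -0.1  -0.7 -11.5] w 0.0134
turn shares [-0.001 -0.001 -0.001] shift shares [-0.08 -0.05  0.03]
```

View pics/s1.png

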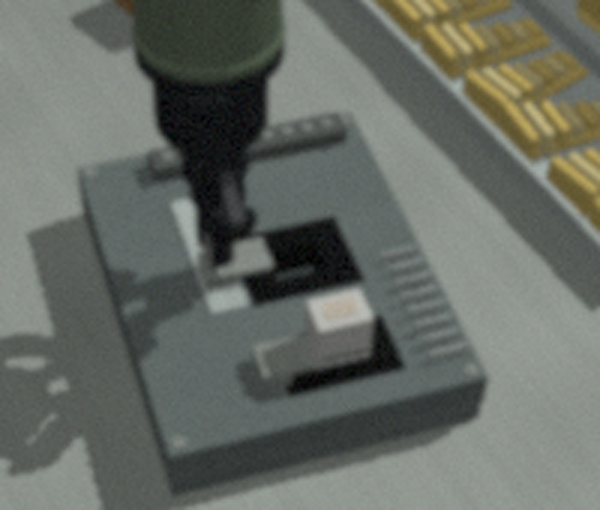

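The fingers hold the knob at about s1 (225,240), and the width reads 13.4 mm. Next I'll slide it along +y of the controller, which is tool +y.

Emit:
{"fn": "move_arm", "kwargs": {
  "plan": [
    [[0,0.3,0,0,0,0,-0.8],[0,0.3,0,0,0,0,-0.8],[0,0.3,0,0,0,0,-0.8],[0,0.3,0,0,0,0,-0.8],[0,0.3,0,0,0,0,-0.8],[0,0.3,0,0,0,0,-0.8],[0,0.3,0,0,0,0,-0.8],[0,0.2,0,0,0,0,-0.8],[0,0.1,0,0,0,0,-0.8],[0,0,0,0,0,0,-0.8]]
  ]
}}

```text
clock: 5.25
position: [0.5201, 0.11, 0.0754]
tool_rot: [-3.141, -0.0, 2.932]
force: [-5.5, -2.1, 3.9]
grip_width: 0.0134
finger_force: 33.3
```

```bash
python3 -c "
from h import *
go(.5101+.05*.2079,.0633+.05*.9781,.0755,168)"
```

```text
t 5.25 pos [0.5201 0.11   0.0754] rpy [-1.7996e+02 -2.0000e-02  1.6798e+02] F [-5.5 -2.1  3.9] w 0.0134
turn shares [-0.007 -0.003 -0.004] shift shares [ 0.    0.11 -0.01]
```

Emit:
{"fn": "move_arm", "kwargs": {
  "plan": [
    [[0,0.05,0,0,0,0,-0.8],[0,0.05,0,0,0,0,-0.8],[0,0.05,0,0,0,0,-0.8],[0,0.05,0,0,0,0,-0.8],[0,0,0,0,0,0,-0.8],[0,0,0,0,0,0,-0.8],[0,0,0,0,0,0,-0.8],[0,0,0,0,0,0,-0.8],[0,0,0,0,0,0,-0.8],[0,0,0,0,0,0,-0.8]]
  ]
}}

```text
clock: 6.25
position: [0.5202, 0.1105, 0.0753]
tool_rot: [-3.137, -0.001, 2.929]
force: [-9.8, -20.7, 12.2]
grip_width: 0.0136
finger_force: 34.6
```

The stop is reached: 20 N and no further travel. The knob now gives the socket's y to within 0.4 mm of vision. Next: relax, release and rise, and check the fitted relay for an x cross-check.

Emit:
{"fn": "move_arm", "kwargs": {
  "plan": [
    [[0,-0.15,0,0,0,0,-0.8],[0,0,0,0,0,0,-0.8],[0,0,0,0,0,0,-0.06],[0,0,0,0,0,0,-0.06],[0,0,-1,0,0,0,-0.06],[0,0,-1,0,0,0,-0.06],[0,0,-1,0,0,0,-0.06],[0,0,-1,0,0,0,-0.06],[0,0,-1,0,0,0,0],[0,0,-1,0,0,0,0.4]]
  ]
}}

```text
clock: 7.25
position: [0.5208, 0.1116, 0.1964]
tool_rot: [3.141, 0.001, 2.932]
force: [0.3, 0.0, 0.2]
grip_width: 0.0558
finger_force: 0.0
```

```bash
python3 - <<'E'
from h import *
print(observe()["qpos"].round(2))
go(.4705,-.2675,.2,155.4); go(.4705,-.2675,.2,65.4)
c,s=np.cos(-.2099),np.sin(-.2099); so=np.array([.5701,.0492])
loc=lambda P:(P[:,:2]-so)@np.array([[c,-s],[s,c]])*1e3
for n,(u,v) in(("top",(331,236)),("side",(342,256))):
    f=grab_frame(n); im=cv2.cvtColor(cv2.imread(f"pics/{n}0.png"),cv2.COLOR_BGR2RGB); g=im.min(2)
    m=np.zeros(g.shape,np.uint8); m[v-22:v+22,u-22:u+22]=(g>150)[v-22:v+22,u-22:u+22]
    cn=max(cv2.findContours(m,cv2.RETR_EXTERNAL,cv2.CHAIN_APPROX_NONE)[0],key=cv2.contourArea)
    L=loc(cast(f,cn.reshape(-1,2),.1)); print("fitted relay",n,L.min(0).round(1),L.max(0).round(1),"minrect",[np.round(x,1) for x in cv2.minAreaRect(L.astype(np.float32))])
# socket block dark region, top view, and current knob
f=grab_frame("top"); cv2.imwrite("pics/top1.png",f["color"][:,:,::-1])
im=cv2.imread("pics/top0.png"); m=np.zeros((480,640),np.uint8); r=np.s_[175:250,265:318]; m[r]=(im.max(2)<30)[r]
for nm,rr in(("socket block",np.s_[175:252,265:312]),("fitted block",np.s_[210:262,312:348])):
    m=np.zeros((480,640),np.uint8); m[rr]=(im.max(2)<40)[rr]; ys,xs=np.nonzero(m); L=loc(cast(f,np.c_[xs,ys],.05)); print(nm,np.percentile(L,[1,99],axis=0).round(1).tolist())
E
```

```text
[-0.4   0.42  0.1   1.89 -0.05  0.84  1.09]
t 7.25 pos [0.5208 0.1116 0.1964] rpy [1.7996e+02 6.0000e-02 1.6800e+02] F [0.3 0.  0.2] w 0.0558
turn shares [0.007 0.009 2.1  ] shift shares [ -5.6  -18.28  -0.18]
t 7.25 pos [0.5208 0.1116 0.1964] rpy [1.7996e+02 6.0000e-02 1.6800e+02] F [0.3 0.  0.2] w 0.0558
turn shares [1.30e-02 2.00e-03 1.71e+01] shift shares [-18.28   5.6   -0.18]
fitted relay top [ -19.8 -107.2] [ 17.6 -79.6] minrect [array([ -1.1, -93.4]), array([37.4, 27.5]), np.float64(0.2)]
fitted relay side [ -17.9 -109. ] [ 17.8 -83.3] minrect [array([  0. , -96.1]), array([25.6, 35.7]), np.float64(89.6)]
socket block [[-41.7, -31.2], [39.0, 33.8]]
fitted block [[-41.2, -117.8], [39.2, -70.1]]
```

Vision and contact agree. The top view puts the fitted relay 1.1 mm short in x, the side view 0. I'll use the socket at (0.5695, 0.0489). Next I'll go to the relay, centring it first with a grip along its long side.

Emit:
{"fn": "move_arm", "kwargs": {
  "plan": [
    [[0,0,0,0,0,1,0.5],[0,0,0,0,0,1,0.5],[0,0,0,0,0,1,0.5],[0,0,0,0,0,1,0.5],[0,0,0,0,0,1,0.5],[0,0,0,0,0,1,0.5],[0,0,0,0,0,1,0.5],[0,0,0,0,0,1,0.5],[0,0,0,0,0,1,0.5],[0,0,0,0,0,1,0.5]]
  ]
}}

```text
clock: 8.4
position: [0.5203, 0.1113, 0.1945]
tool_rot: [-3.141, 0.0, 1.881]
force: [0.2, -0.4, -0.0]
grip_width: 0.0643
finger_force: 0.0
```

Emit:
{"fn": "move_arm", "kwargs": {
  "plan": [
    [[0,0,0,0,0,1,0.5],[0,0,0,0,0,1,0.5],[0,0,0,0,0,1,0.5],[0,0,0,0,0,1,0.5],[0,0,0,0,0,1,0.5],[0,0,0,0,0,1,0.5],[0,0,0,0,0,1,0.5],[0,0,0,0,0,0.1,0.5],[-0.9,0.28,0,0,0,0,0.5],[-0.9,0.28,0,0,0,0,0.5]]
  ]
}}

```text
clock: 9.4
position: [0.5155, 0.0738, 0.1947]
tool_rot: [3.142, 0.001, 1.146]
force: [0.5, -0.6, 0.6]
grip_width: 0.0642
finger_force: 0.0
```

Emit:
{"fn": "move_arm", "kwargs": {
  "plan": [
    [[-0.9,0.28,0,0,0,0,0.5],[-0.9,0.28,0,0,0,0,0.5],[-0.9,0.28,0,0,0,0,0.5],[-0.9,0.28,0,0,0,0,0.5],[-0.9,0.28,0,0,0,0,0.5],[-0.9,0.28,0,0,0,0,0.5],[-0.9,0.28,0,0,0,0,0.5],[-0.9,0.28,0,0,0,0,0.5],[-0.9,0.28,0,0,0,0,0.5],[-0.9,0.28,0,0,0,0,0.5]]
  ]
}}

```text
clock: 10.4
position: [0.4914, -0.1138, 0.1949]
tool_rot: [-3.142, 0.0, 1.145]
force: [0.1, 0.1, 0.3]
grip_width: 0.064
finger_force: 0.0
```

```bash
python3 -c "
from h import *
go(.4705,-.2675,.15,65.4)"
```

```text
t 10.4 pos [ 0.4914 -0.1138  0.1949] rpy [-1.800e+02  2.000e-02  6.558e+01] F [0.1 0.1 0.3] w 0.064
turn shares [-0.001  0.004  0.03 ] shift shares [-7.42  2.25  2.25]
```

Emit:
{"fn": "move_arm", "kwargs": {
  "plan": [
    [[-0.92,0.28,0,0,0,0,0.5],[-0.92,0.28,0,0,0,0,0.5],[-0.92,0.28,0,0,0,0,0.5],[-0.92,0.28,0,0,0,0,0.5],[-0.92,0.28,0,0,0,0,0.5],[-0.92,0.28,0,0,0,0,0.5],[-0.92,0.28,0,0,0,0,0.5],[-0.92,0.28,0,0,0,0,0.5],[0,0,1,0,0,0,0.5],[0,0,1,0,0,0,0.5]]
  ]
}}

```text
clock: 11.4
position: [0.471, -0.2663, 0.1546]
tool_rot: [3.141, 0.0, 1.144]
force: [0.6, 0.6, -0.2]
grip_width: 0.0639
finger_force: 0.0
```

```bash
python3 -c "
from h import *
go(.4705,-.2675,.037,65.4)
f=grab_frame('side');cv2.imwrite('pics/s2.png',cv2.resize(f['color'][270:440,260:470,::-1],None,fx=3,fy=3,interpolation=cv2.INTER_CUBIC))"
```

```text
t 11.4 pos [ 0.471  -0.2663  0.1546] rpy [1.7995e+02 2.0000e-02 6.5520e+01] F [ 0.6  0.6 -0.2] w 0.0639
turn shares [0.008 0.003 0.02 ] shift shares [-0.07  0.    5.88]
```

View pics/s2.png

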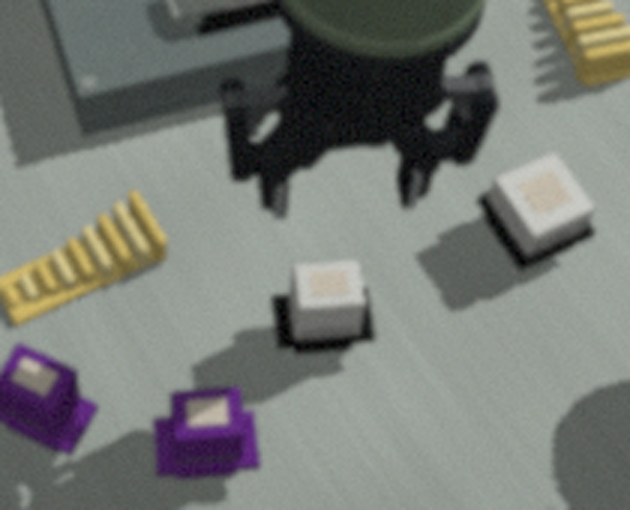

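The open fingers, at about s2 (275,190) and (410,190), straddle the relay at (325,310) along its long side, clear of its neighbours. Next: descend and centre it with a light grip.

Emit:
{"fn": "move_arm", "kwargs": {
  "plan": [
    [[-0.07,0,0.84,0,0,0,0.5],[0,0,0.84,0,0,0,0.5],[0,0,0.84,0,0,0,0.5],[0,0,0.84,0,0,0,0.5],[0,0,0.84,0,0,0,0.5],[0,0,0.84,0,0,0,0.5],[0,0,0.84,0,0,0,0.5],[0,0,0,0,0,0,-0.2],[0,0,0,0,0,0,-0.2],[0,0,0,0,0,0,-0.2]]
  ],
  "grip_force": 20
}}

```text
clock: 12.45
position: [0.4708, -0.267, 0.0385]
tool_rot: [3.141, 0.0, 1.142]
force: [0.2, -0.3, -1.0]
grip_width: 0.0396
finger_force: 26.3
```

```bash
python3 -c "
from h import *
go(.4705,-.2675,.036,65.4)"
```

```text
t 12.45 pos [ 0.4708 -0.267   0.0385] rpy [179.95   0.    65.43] F [ 0.2 -0.3 -1. ] w 0.0396
turn shares [0.008 0.    0.006] shift shares [-0.03 -0.    0.13]
```

Emit:
{"fn": "move_arm", "kwargs": {
  "plan": [
    [[0,0,0,0,0,0,0.4],[0,0,0,0,0,0,0.4],[0,0,0,0,0,0,0.4],[0,0,-0.9,0,0,0,0.4],[0,0,-0.9,0,0,0,0.4],[0,0,-0.9,0,0,0,0.4],[0,0,-0.9,0,0,0,0.4],[0,0,0,0,0,-1,0.2],[0,0,0,0,0,-1,0.2],[0,0,0,0,0,-1,0.2]]
  ]
}}

```text
clock: 13.45
position: [0.4706, -0.2667, 0.11]
tool_rot: [3.141, 0.0, 1.46]
force: [0.3, -0.7, -0.3]
grip_width: 0.0512
finger_force: 0.0
```

Emit:
{"fn": "move_arm", "kwargs": {
  "plan": [
    [[0,0,0,0,0,-1,0.2],[0,0,0,0,0,-1,0.2],[0,0,0,0,0,-1,0.2],[0,0,0,0,0,-1,0.2],[0,0,0,0,0,-1,0.2],[0,0,0,0,0,-1,0.2],[0,0,0,0,0,-1,0.2],[0,0,0,0,0,-1,0.2],[0,0,0,0,0,-1,0.2],[0,0,0,0,0,-1,0.2]]
  ]
}}

```text
clock: 14.45
position: [0.4704, -0.2669, 0.1099]
tool_rot: [-3.141, 0.0, 2.507]
force: [-0.4, -0.6, 0.8]
grip_width: 0.0514
finger_force: 0.0
```

Emit:
{"fn": "move_arm", "kwargs": {
  "plan": [
    [[0,0,0,0,0,-1,0.2],[0,0,0,0,0,-1,0.2],[0,0,0,0,0,0,0.2],[0,0,0,0,0,0,0.2],[0,0,0,0,0,0,0.2],[0,0,0,0,0,0,0.2],[0,0,0,0,0,0,0.2],[0,0,0,0,0,0,0.2],[0,0,0,0,0,0,0.2],[0,0,0,0,0,0,0.2]]
  ]
}}

```text
clock: 15.45
position: [0.4704, -0.2668, 0.1097]
tool_rot: [3.142, -0.0, 2.712]
force: [-0.4, 0.3, 0.9]
grip_width: 0.0511
finger_force: 0.0
```

```bash
python3 -c "
from h import *
go(.4708,-.267,.036,155.4)"
```

```text
t 15.45 pos [ 0.4704 -0.2668  0.1097] rpy [180.    -0.   155.38] F [-0.4  0.3  0.9] w 0.0511
turn shares [ 0.    -0.    -0.003] shift shares [-0.02 -0.    3.68]
```

Emit:
{"fn": "move_arm", "kwargs": {
  "plan": [
    [[-0.02,0,0.74,0,0,0,0.2],[0,0,0.74,0,0,0,0.2],[0,0,0.74,0,0,0,0.2],[0,0,0.74,0,0,0,0.2],[0,0,0.74,0,0,0,0.2],[0,0,0,0,0,0,-0.5],[0,0,0,0,0,0,-0.5],[0,0,0,0,0,0,-0.5],[0,0,0,0,0,0,-0.5],[0,0,0,0,0,0,-0.5]]
  ],
  "grip_force": 50
}}

```text
clock: 16.45
position: [0.471, -0.2671, 0.0362]
tool_rot: [-3.142, 0.001, 2.712]
force: [0.9, -0.6, -0.2]
grip_width: 0.0295
finger_force: 50.9
```

Emit:
{"fn": "move_arm", "kwargs": {
  "plan": [
    [[0,0,-0.5,0,0,0,-0.5],[0,0,-1,0,0,0,-0.5],[0,0,-1,0,0,0,-0.5],[0,0,-1,0,0,0,-0.5],[0,0,-1,0,0,0,-0.5],[0,0,-1,0,0,0,-0.5],[0,0,-1,0,0,0,-0.5],[0,0,-1,0,0,0,-0.5],[0,0,0,0,0,-1,-0.5],[0,0,0,0,0,-1,-0.5]]
  ]
}}

```text
clock: 17.45
position: [0.4711, -0.267, 0.1873]
tool_rot: [-3.141, 0.002, 2.926]
force: [-0.4, -0.3, -0.9]
grip_width: 0.029
finger_force: 51.1
```

```bash
python3 -c "
from h import *
go(.5695,.0489,.19,168)"
```

```text
t 17.45 pos [ 0.4711 -0.267   0.1873] rpy [-1.7997e+02  1.0000e-01  1.6763e+02] F [-0.4 -0.3 -0.9] w 0.029
turn shares [-0.005  0.017 -0.061] shift shares [-1.53 16.47 -0.14]
```

Emit:
{"fn": "move_arm", "kwargs": {
  "plan": [
    [[-0.09,0.97,0,0,0,-0.06,-0.5],[-0.09,0.97,0,0,0,0,-0.5],[-0.09,0.97,0,0,0,0,-0.5],[-0.09,0.97,0,0,0,0,-0.5],[-0.09,0.97,0,0,0,0,-0.5],[-0.09,0.97,0,0,0,0,-0.5],[-0.09,0.97,0,0,0,0,-0.5],[-0.09,0.97,0,0,0,0,-0.5],[-0.09,0.97,0,0,0,0,-0.5],[-0.09,0.97,0,0,0,0,-0.5]]
  ]
}}

```text
clock: 18.45
position: [0.5297, -0.0806, 0.1866]
tool_rot: [-3.142, 0.001, 2.928]
force: [0.3, 0.2, -0.4]
grip_width: 0.0294
finger_force: 51.2
```

Emit:
{"fn": "move_arm", "kwargs": {
  "plan": [
    [[-0.09,0.97,0,0,0,0,-0.5],[-0.09,0.97,0,0,0,0,-0.5],[-0.09,0.97,0,0,0,0,-0.5],[-0.09,0.97,0,0,0,0,-0.5],[-0.09,0.97,0,0,0,0,-0.5],[-0.09,0.97,0,0,0,0,-0.5],[-0.09,0.9,0,0,0,0,-0.5],[0,0,0.9,0,0,0,-0.5],[0,0,0.9,0,0,0,-0.5],[0,0,0.6,0,0,0,-0.5]]
  ]
}}

```text
clock: 19.45
position: [0.5702, 0.0476, 0.1371]
tool_rot: [-3.141, -0.001, 2.928]
force: [-1.0, -0.6, -0.6]
grip_width: 0.0297
finger_force: 51.2
```

```bash
python3 -c "
from h import *
go(.5695,.0489,.1,168)
f=grab_frame('side');cv2.imwrite('pics/s3.png',cv2.resize(f['color'][150:320,230:430,::-1],None,fx=3.5,fy=3.5,interpolation=cv2.INTER_CUBIC))"
```

```text
t 19.45 pos [0.5702 0.0476 0.1371] rpy [-1.7998e+02 -3.0000e-02  1.6776e+02] F [-1.  -0.6 -0.6] w 0.0297
turn shares [-0.003 -0.005 -0.04 ] shift shares [0.05 0.06 1.85]
```

View pics/s3.png

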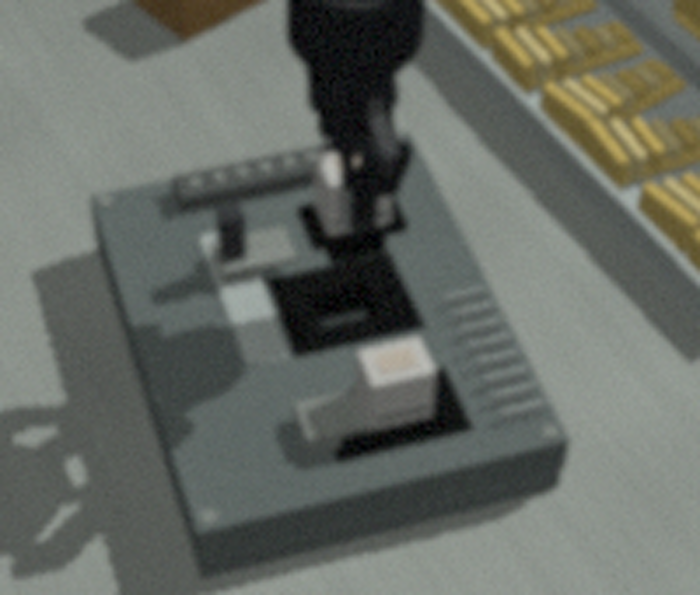

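The relay hangs over the socket, and the latch is parked with its tab clear at s3 (270,245). Next: trim the position and lower to just above the mouth, then insert slowly.

Emit:
{"fn": "move_arm", "kwargs": {
  "plan": [
    [[0.05,0.06,0,0,0,-0.04,-0.5],[0,0,0.5,0,0,0,-0.5],[0,0,0.5,0,0,0,-0.5],[0,0,0.5,0,0,0,-0.5],[0,0,0.5,0,0,0,-0.5],[0,0,0.3,0,0,0,-0.5],[0,0,0,0,0,0,-0.5],[0,0,0.1,0,0,0,-0.5],[0,0,0.1,0,0,0,-0.5],[0,0,0.1,0,0,0,-0.5]]
  ]
}}

```text
clock: 20.5
position: [0.5699, 0.0488, 0.0858]
tool_rot: [3.141, 0.001, 2.932]
force: [0.5, -0.3, -1.3]
grip_width: 0.0292
finger_force: 51.2
```

```bash
python3 -c "
from h import *
go(.5695,.0489,.0662,168); print(observe()['moment'])"
```

```text
t 20.5 pos [0.5699 0.0488 0.0858] rpy [1.7999e+02 3.0000e-02 1.6800e+02] F [ 0.5 -0.3 -1.3] w 0.0292
turn shares [ 0.001  0.005 -0.001] shift shares [0.02 0.   0.98]
[-0.0184638  -0.00134901  0.05168534]
```

Just at the mouth, with no contact. I'll go in 6 mm slowly.

Emit:
{"fn": "move_arm", "kwargs": {
  "plan": [
    [[0,0,0.06,0,0,0,-0.5],[0,0,0.06,0,0,0,-0.5],[0,0,0.06,0,0,0,-0.5],[0,0,0.06,0,0,0,-0.5],[0,0,0.06,0,0,0,-0.5],[0,0,0,0,0,0,-0.5],[0,0,0,0,0,0,-0.5],[0,0,0,0,0,0,-0.5],[0,0,0,0,0,0,-0.5],[0,0,0,0,0,0,-0.5]]
  ]
}}

```text
clock: 21.5
position: [0.5684, 0.0492, 0.0794]
tool_rot: [-3.141, -0.003, 2.932]
force: [-6.3, 2.1, 2.8]
grip_width: 0.0296
finger_force: 52.0
```

It entered, with lead-in guidance pushing towards -x by 1.5 mm. I'll follow that correction and carry on down.

Emit:
{"fn": "move_arm", "kwargs": {
  "plan": [
    [[0.1,0,0,0,0,0,-0.5],[0,0,0,0,0,0,-0.5],[0,0,0.08,0,0,0,-0.5],[0,0,0.08,0,0,0,-0.5],[0,0,0.08,0,0,0,-0.5],[0,0,0.08,0,0,0,-0.5],[0,0,0.08,0,0,0,-0.5],[0,0,0,0,0,0,-0.5],[0,0,0,0,0,0,-0.5],[0,0,0,0,0,0,-0.5]]
  ]
}}

```text
clock: 22.5
position: [0.5679, 0.0492, 0.0718]
tool_rot: [3.142, 0.0, 2.932]
force: [0.7, -0.1, -1.1]
grip_width: 0.0294
finger_force: 51.3
```

Force-free. The remaining depth is about 5.6 mm, so I'll push a little past that to seat it.

Emit:
{"fn": "move_arm", "kwargs": {
  "plan": [
    [[0,0,0.08,0,0,0,-0.5],[0,0,0.08,0,0,0,-0.5],[0,0,0.08,0,0,0,-0.5],[0,0,0.06,0,0,0,-0.5],[0,0,0.05,0,0,0,-0.5],[0,0,0.05,0,0,0,-0.5],[0,0,0,0,0,0,-0.5],[0,0,0,0,0,0,-0.5],[0,0,0,0,0,0,-0.5],[0,0,0,0,0,0,-0.5]]
  ]
}}

```text
clock: 23.5
position: [0.5678, 0.0492, 0.065]
tool_rot: [3.142, 0.0, 2.932]
force: [-10.8, -1.2, 28.8]
grip_width: 0.0293
finger_force: 55.2
```

It bottomed out at z 0.065 with 29 N. Next: relax, release, rise and check.

Emit:
{"fn": "move_arm", "kwargs": {
  "plan": [
    [[0,0,-0.06,0,0,0,-0.5],[0,0,0,0,0,0,0.1],[0,0,0,0,0,0,0.1],[0,0,0,0,0,0,0.1],[0,0,-0.8,0,0,0,0.1],[0,0,-0.9,0,0,0,0.1],[0,0,-0.9,0,0,0,0],[0,0,-0.9,0,0,0,-0.06],[0,0,-0.9,0,0,0,-0.06],[0,0,-0.4,0,0,0,-0.06]]
  ],
  "grip_force": 30
}}

```text
clock: 24.5
position: [0.5683, 0.0493, 0.1622]
tool_rot: [3.141, 0.001, 2.932]
force: [0.4, 0.0, -0.8]
grip_width: 0.0401
finger_force: 0.0
```

```bash
python3 -c "
from h import *
go(.5195,.110,.15,168)
f=grab_frame('side');cv2.imwrite('pics/s4.png',cv2.resize(f['color'][180:320,250:400,::-1],None,fx=4,fy=4,interpolation=cv2.INTER_CUBIC))"
```

```text
t 24.5 pos [0.5683 0.0493 0.1622] rpy [1.7997e+02 9.0000e-02 1.6799e+02] F [ 0.4  0.  -0.8] w 0.0401
turn shares [ 0.005  0.014 -0.002] shift shares [3.02 2.46 0.61]
```

View pics/s4.png

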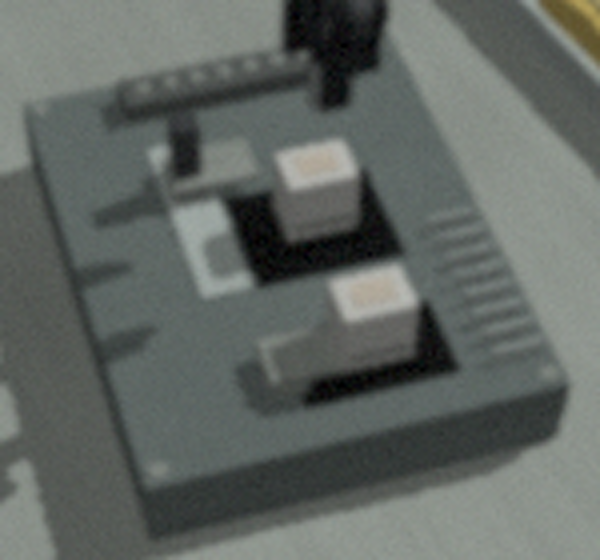

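The relay sits at the same height as its fitted neighbour (tops at s4 (315,160) and (372,290)), and the knob is parked at (183,150). Next I'll grip the knob.

Emit:
{"fn": "move_arm", "kwargs": {
  "plan": [
    [[0.75,0.615,0,0,0,0,-0.06],[0.75,0.615,0,0,0,0,-0.06],[0.75,0.615,0,0,0,0,-0.06],[0.75,0.615,0,0,0,0,-0.06],[0,0,0.72,0,0,0,-0.06],[0,0,0.72,0,0,0,-0.06],[0,0,0.72,0,0,0,-0.06],[0,0,0.72,0,0,0,-0.06],[0,0,0.72,0,0,0,-0.06],[0,0,0.72,0,0,0,-0.06]]
  ]
}}

```text
clock: 25.55
position: [0.5189, 0.1097, 0.0731]
tool_rot: [-3.141, -0.001, 2.932]
force: [-0.0, -0.7, -0.8]
grip_width: 0.0402
finger_force: 0.0
```

Emit:
{"fn": "move_arm", "kwargs": {
  "plan": [
    [[0,0,0,0,0,0,-0.06],[0,0,0,0,0,0,-0.8],[0,0,0,0,0,0,-0.8],[0,0,0,0,0,0,-0.8],[0,0,0,0,0,0,-0.8],[0,0,0,0,0,0,-0.8],[0,-0.2,0,0,0,0,-0.8],[0,-0.3,0,0,0,0,-0.8],[0,-0.3,0,0,0,0,-0.8],[0,-0.3,0,0,0,0,-0.8]]
  ]
}}

```text
clock: 26.55
position: [0.515, 0.0884, 0.0749]
tool_rot: [3.141, 0.001, 2.932]
force: [-1.7, 2.4, 7.0]
grip_width: 0.0137
finger_force: 32.8
```

The knob moves with the grip. I'll carry on to the end stop.

Emit:
{"fn": "move_arm", "kwargs": {
  "plan": [
    [[0,-0.3,0,0,0,0,-0.8],[0,-0.3,0,0,0,0,-0.8],[0,-0.3,0,0,0,0,-0.8],[0,-0.2,0,0,0,0,-0.8],[0,-0.1,0,0,0,0,-0.8],[0,-0.1,0,0,0,0,-0.8],[0,-0.1,0,0,0,0,-0.8],[0,-0.1,0,0,0,0,-0.8],[0,0,0,0,0,0,-0.8],[0,0,0,0,0,0,-0.8]]
  ]
}}

```text
clock: 27.55
position: [0.5092, 0.0608, 0.075]
tool_rot: [3.139, 0.001, 2.934]
force: [0.5, 11.1, 2.4]
grip_width: 0.0133
finger_force: 32.4
```

```bash
python3 -c "
from h import *
go(.5202-.05*.2079,.1105-.05*.978,.075,168)"
```

```text
t 27.55 pos [0.5092 0.0608 0.075 ] rpy [1.7986e+02 7.0000e-02 1.6808e+02] F [ 0.5 11.1  2.4] w 0.0133
turn shares [0.024 0.012 0.013] shift shares [-0.02  0.04 -0.  ]
```

Emit:
{"fn": "move_arm", "kwargs": {
  "plan": [
    [[0,-0.1,0,0,0,0,-0.8],[0,0,0,0,0,0,-0.8],[0,0,0,0,0,0,-0.8],[0,0,0,0,0,0,-0.8],[0,0,0,0,0,0,-0.8],[0,0,0,0,0,0,-0.8],[0,0,0,0,0,0,-0.8],[0,0,0,0,0,0,-0.8],[0,0,0,0,0,0,-0.8],[0,0,0,0,0,0,-0.8]]
  ]
}}

```text
clock: 28.55
position: [0.5092, 0.0605, 0.075]
tool_rot: [3.137, 0.002, 2.935]
force: [2.8, 21.9, 0.7]
grip_width: 0.0133
finger_force: 32.3
```

It's at the end stop. I'll relax, release and rise clear.

Emit:
{"fn": "move_arm", "kwargs": {
  "plan": [
    [[0,0.15,0,0,0,0,-0.8],[0,0,0,0,0,0,-0.8],[0,0,0,0,0,0,-0.06],[0,0,0,0,0,0,-0.06],[0,0,0,0,0,0,-0.06],[0,0,-0.8,0,0,0,-0.06],[0,0,-1,0,0,0,-0.06],[0,0,-1,0,0,0,-0.06],[0,0,-1,0,0,0,-0.06],[0,0,-1,0,0,0,-0.06]]
  ]
}}

```text
clock: 29.55
position: [0.5086, 0.0597, 0.1713]
tool_rot: [-3.141, -0.0, 2.932]
force: [-0.3, 0.3, -0.2]
grip_width: 0.0405
finger_force: 0.0
```

Emit:
{"fn": "move_arm", "kwargs": {
  "plan": [
    [[0.9,0.9,-0.5,0,0,0,-0.06],[0.9,0.9,-0.5,0,0,0,-0.06],[0.9,0.9,-0.5,0,0,0,-0.06],[0,0.9,0,0,0,0,-0.06],[0,0.9,0,0,0,0,-0.06],[0,0.9,0,0,0,0,-0.06],[0,0.9,0,0,0,0,-0.06],[0,0.9,0,0,0,0,-0.06],[0,0,0,0,0,0,-0.06],[0,0,0,0,0,0,-0.06]]
  ]
}}

```text
clock: 30.55
position: [0.4858, 0.2122, 0.2002]
tool_rot: [-3.141, -0.0, 2.933]
force: [-0.1, -0.5, -0.5]
grip_width: 0.0403
finger_force: 0.0
```

```bash
python3 - <<'E'
from h import *
s=observe(); print(s["position"],s["force"])
t=grab_frame("top")["color"][170:310,215:360,::-1]; f=grab_frame("side"); sd=f["color"][180:320,250:400,::-1]
r=lambda a:cv2.resize(a,(395,380),interpolation=cv2.INTER_CUBIC)
cv2.imwrite("pics/end.png",np.hstack([r(t),r(sd)]))
E
```

```text
[0.48582023 0.21218903 0.20024119] [-0.09674148 -0.53481614 -0.45804818]
```

View pics/end.png

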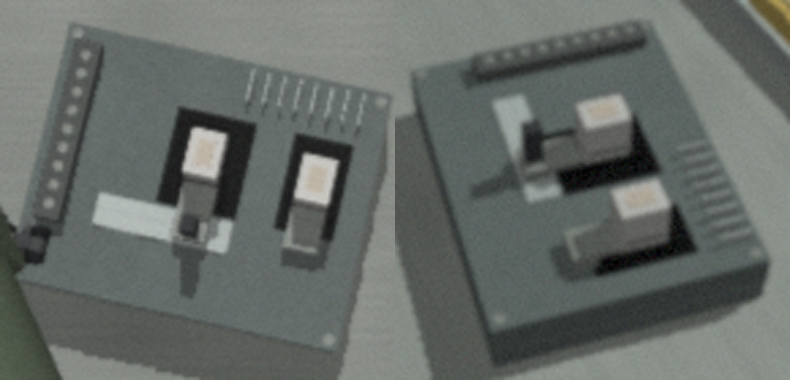

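The relay is seated at end (205,150), the latch tab lies over its flange at (195,190), and the gripper is clear. Handing in.

```bash
python3 -c "
from workcell import job_done
print(job_done())"
```

```text
the job is handed in; nothing more can be done
None
```

The oblong relay is plugged fully home, the latch is slid across to its end stop with its tab over the flange, and the arm is clear; I handed the job in at about 30.7 s, and no verdict came back.

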